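# Slide the tablet out over the end of the desk shelf

### The job

A small tablet lies flat on the low wooden desk shelf, where nobody can get a finger under it. With the fingertips, gently push it along the shelf towards the open left-hand end until about 4 cm of it sticks out past that end, so that I can take it by its edge, and leave it lying flat and straight along the shelf, not hanging over the front. Only push it, never pick it up, and leave the model car, the mug and the mouse where they are.

Things in the scene. Friction and masses are not known exactly. Their poses are not given: they have to be found in the camera images.
- desk_shelf: Low fixed wooden shelf on the desk, turned up to 12 degrees. Board 200 (its x) by 620 (y) by 15 mm, upper face 85 mm above the desk. Origin: centre of its underside, at desk level; x to the back (away from the robot), y to the open left end, z up. Rail along the back edge, 12 thick, 22 mm above the board; cheek, 60 mm above it, at the closed right end (y = -310). Front and left end have no lip.
- shelf_end (a point): Middle of the board's upper edge at its open left-hand end: 310 mm from the shelf's origin along its y, 85 mm above the desk. Axes as the shelf's: what lies beyond it along +y sticks out.
- tablet: Loose tablet in a slim blue cover, black screen up, 130 (its x) by 205 (y) by 10 mm thick, 0.3 to 0.5 kg. Lies flat on the board, up to 9 degrees askew, its end 20 to 100 mm inside the open end. Origin: centre of its underside; y along its length, to the end nearest the open end. Slides on dry friction of a few N, stops when the push stops, squares up when two spread fingertips push its rear end.
- tablet_end (a point): Middle of the tablet's short end face nearest the shelf's open end, half-way up: 102.5 mm from the tablet's origin along its y, 5 mm above its underside.
- model_car: Loose white model off-road car, 155 mm long, 66 mm wide, 62 mm high, standing on the shelf board at its closed right-hand end, well behind the tablet (over 100 mm). Origin: centre of its underside; y to its nose (towards the tablet). To be left alone.
- mug: Loose blue mug, 80 mm across, 92 mm high, handle on its +y side, standing on the desk to the left of the shelf's open end. Origin: centre of its underside. To be left alone.
- mouse: Loose white computer mouse, about 100 x 58 x 32 mm, lying on the desk in front of the shelf on the robot's right. Origin: centre of its underside. To be left alone.

How it is judged:
By the outcome, as a careful person would: the job done as asked, in the order asked, and still so for the second after the job is handed in, with the robot touching nothing.
It also fails if it takes over 38 s, if anything falls off the work surface, if the arm or the gripper's body presses on something with over 40 N, if the wrist force passes 120 N, or if a joint passes its speed limit or range.

### The arm

A 6-joint arm with a two-finger parallel gripper is mounted at the origin on the work surface. World frame = base frame: x ahead of the robot, y to its left, z up, the work surface at z = 0. Lengths are in m, angles in rad, forces in N, time in s.
With the tool pointing down it reaches from about 0.4 to 0.925 m from the base axis. Payload 12.5 kg.
Tool frame: the origin (TCP) lies at the very end of the fingers, on their centre line; the grasp point (between the pads) lies arm.grasp_offset behind it (arm.grasp_offset is the distance from the TCP to the grasp point, in m); z points along the fingers, y is the line along which they close (so a half turn about z gives the same grasp; the last joint's range is limited). The gripper opens to 95 mm and grips with 3 to 60 N. Pads are 20 mm wide; open, the fingers measure 119 mm over their backs; the gripper's body (75 mm by 180 mm) begins 59 mm behind the grasp point.
Start: joints at [1.207, 0.491, 1.559, -0, 1.092, -0.106], TCP at [0.159, 0.604, 0.215] pointing down, gripper open.
Joint ranges: [-3.1, 3.1], [-0.84, 2.19], [0.05, 2.79], [-1.13, 4.28], [0.06, 2.93], [-2.69, 2.69]. Speed limits (rad/s): [2.22, 2.22, 2.79, 3.14, 3.14, 3.14].

### API

Orientations are given as a unit quaternion [w, x, y, z].
In Python, from plant import telemetry, eyes, sign_off, arm gives the robot as it stands.
- The arm moves only by the tool apply_moves, never from a script. Its argument "moves" is a list of rows, each a list of 5 numbers: the finger opening in mm, from 0 to 95.1, then the shift along the tool's x, y, z in units of 25 mm (1.0 is 25 mm), then the turn about the tool's z in units of 8 degrees (1.0 is 8 degrees). In form: [[grip, tx, ty, tz, twist], ...]. A call has 1 to 5 rows; each row shifts and turns the commanded pose from where the row before left it, along the tool's axes as they then stand; what a row does not reach is not made up. A row lasts 1/10 s, in which the tool goes at most 50 mm and 8.59 degrees, less where a joint would pass 70% of its speed; a pose out of reach is approached as far as the arm can. A call is refused whole if a number of a shift passes 1 or a number of a turn 1, either way. A call with a gripper value outside its range is refused whole. The fingers move at their own pace and stop on an object; the grip force is fixed at half the most. Time passes only in rows, so rows that do not move let the fingers close. It gives the time, the measured TCP pose, the force, the opening and the grip force at its end, in the units of the state.
- telemetry.read_state(): the state, without advancing time (a new reading comes with each control period).
- eyes.grab_frame(name): name is "side" or "top" or "wrist"; returns a dict with "frame" (420x560x3 uint8, red, green, blue), "depth" (420x560 float32, m along the optical axis (not along the pixel's ray), 0 where there is no reading), "vertical_fov" (degrees; the focal length in pixels is half the picture's height over the tangent of half this angle, whatever the lens; pixels are square), "cx", "cy" (the principal point, pixels), "view" (4x4, takes a point from world to camera coordinates). Camera axes: x right, y down, z forward; pixel columns grow to the right and rows downward; lengths in m; the calibration is good to about 2 mm. A picture is of the moment at which its call begins.
- sign_off(): hands the job in; it is judged then, once.
The state is a dict: "time_s": time; "joint_pos": joint angles; "qvel": joint speeds; "effort": joint torques, N m; "tcp_pos": TCP position; "tool_rot": TCP orientation; "ft_force": force on the tool from outside, world axes, zero at the start; "ft_torque": the same for the moment, N m; "finger_gap": opening from 0.0 (shut) to 1.0 (fully open); "gripper_force": force on a finger pad.
Only numpy, scipy, OpenCV 4.12 (cv2) and the standard library are available. Lean on these libraries where they do the work, as an engineer would, in place of code of your own. Each camera call takes 0.05 s, during which the arm holds its last target. There are 200 camera calls.

## Working session

There is one attempt and no reset: what is moved stays moved. The work goes in short steps, Python scripts to look and compute and a tool call to move; the robot and the scene stay as the last step left them, time stands still between calls to the robot, and variables do not carry over. Pictures are saved under pics/ and viewed, at most 10 in all, crops included, and the job is handed in when it is done.

Besides the shell and the picture viewer there is one more tool, called after "Call:" as name(argument=value, ...) on one line, values as JSON. apply_moves: Moves the arm, as the interface text tells. Its arguments: {"type":"object","properties":{"moves":{"type":"array"}},"required":["moves"]}

```bash
mkdir -p pics; ls
cat > h.py <<'E'
import numpy as np, cv2
from plant import telemetry, eyes, sign_off, arm
def grab(n):
    f=eyes.grab_frame(n); f['f']=f['frame'].shape[0]/2/np.tan(np.radians(f['vertical_fov'])/2); return f
def save(f,p): cv2.imwrite('pics/'+p,f['frame'][:,:,::-1])
def world(f):  # per-pixel world points from depth
    d=f['depth']; v,u=np.mgrid[:d.shape[0],:d.shape[1]]
    P=np.stack([(u-f['cx'])/f['f']*d,(v-f['cy'])/f['f']*d,d,np.ones_like(d)],-1)
    return (P@np.linalg.inv(f['view']).T)[...,:3]
def ray(f,uv,z):
    T=np.linalg.inv(f['view']); uv=np.atleast_2d(uv)
    d=np.c_[(uv[:,0]-f['cx'])/f['f'],(uv[:,1]-f['cy'])/f['f'],np.ones(len(uv))]@T[:3,:3].T
    return T[:3,3]+d*((z-T[2,3])/d[:,2:3])
E
python3 - <<'E'
from h import *
s=telemetry.read_state(); print(s['time_s'],s['tcp_pos'],s['tool_rot'],s['ft_force'],arm.grasp_offset)
a=grab('top');b=grab('side');save(a,'top0.png')
save(b,'side0.png')
for f in(a,b): print(f['f'],np.linalg.inv(f['view']).round(3).tolist())
E
```

```text
pics
0.0 [0.15920614 0.60409228 0.21404934] [-1.30804201e-04  1.28521571e-01  9.91706537e-01 -5.78025626e-04] [-0.75510515 -0.09080016 -0.43654184] 0.0188
496.2410918776141 [[0.014, -0.989, 0.144, 0.23], [-1.0, -0.01, 0.028, 0.065], [-0.026, -0.145, -0.989, 1.366], [0.0, 0.0, 0.0, 1.0]]
411.82046933067596 [[0.776, -0.347, 0.527, -0.14], [-0.63, -0.459, 0.626, -0.608], [0.024, -0.818, -0.575, 0.696], [0.0, 0.0, 0.0, 1.0]]
```

View pics/top0.png

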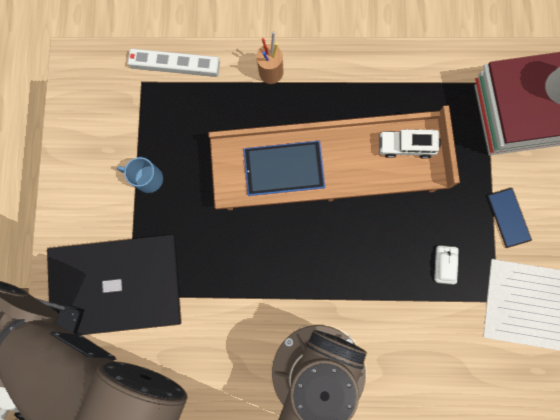

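View pics/side0.png

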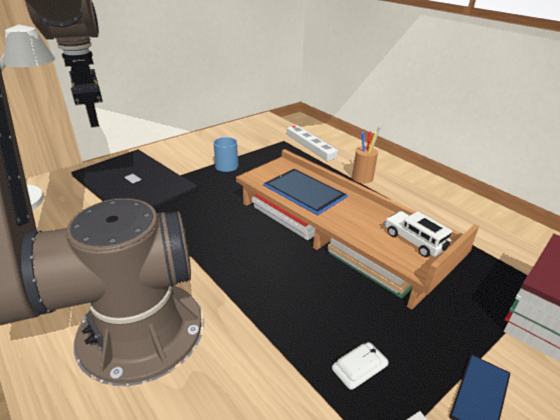

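The top view shows the tablet at about (285,168) on the shelf. The shelf's left end is near u≈212, the car at (410,143), the mug at (143,175) and the mouse at (447,265). Next I measure the shelf and tablet.

```bash
cat >> h.py <<'E'
def big(m):
    c=max(cv2.findContours(m.astype(np.uint8),0,1)[0],key=cv2.contourArea); return c
def measure(f):
    W=world(f); z=W[...,2]; hsv=cv2.cvtColor(f['frame'],cv2.COLOR_RGB2HSV)
    H,S,V=cv2.split(hsv)
    up=(z>.07)&(z<.16)&(W[...,0]>.3)
    wood=(H<25)&(S>70)
    # shelf: board at board height, wood colour or tablet
    blue=up&(z<.12)&(H>90)&(H<130)&(S>50)
    blue=cv2.morphologyEx(blue.astype(np.uint8),cv2.MORPH_CLOSE,np.ones((5,5)))
    ct=big(blue); rt=cv2.minAreaRect(ray(f,ct[:,0]+0.,.095)[:,:2].astype(np.float32))
    brd=(up&(z<.095)&wood)|(cv2.drawContours(np.zeros_like(blue),[ct],-1,1,-1)>0)
    cb=big(brd); rb=cv2.minAreaRect(ray(f,cb[:,0]+0.,.085)[:,:2].astype(np.float32))
    return W,rt,rb,ct,cb
E
python3 - <<'E'
from h import *
f=grab('top'); W,rt,rb,ct,cb=measure(f)
print('tab',rt,cv2.boxPoints(rt).round(4).tolist(),W[168,285]); print('brd',rb,cv2.boxPoints(rb).round(4).tolist(),W[190,350],W[143,410])
im=f['frame'][:,:,::-1].copy(); cv2.drawContours(im,[ct],-1,(0,255,0),1); cv2.drawContours(im,[cb],-1,(0,0,255),1)
cv2.imwrite('pics/seg.png',cv2.resize(im[80:240,180:480],None,fx=2.6,fy=2.6))
z=W[...,2]; car=(z>.1)&(z<.16)&(f['frame'].min(-1)>150)&(W[...,0]>.4)
print('car',np.percentile(W[car],[1,99],axis=0))
m=(z>.02)&(z<.12)&(W[...,0]>.3)&(W[...,1]>.3)&(f['frame'][...,2]>f['frame'][...,0]+30);print('mug',np.percentile(W[m],[2,98],axis=0))
E
```

```text
tab ((0.5318804383277893, 0.09618762880563736), (0.12784458696842194, 0.20211027562618256), 6.475732326507568) [[0.4569999873638153, 0.18940000236034393], [0.4797999858856201, -0.01140000019222498], [0.6068000197410583, 0.003000000026077032], [0.5839999914169312, 0.2037999927997589]] [0.53099236 0.09253963 0.09486545]
brd ((0.550713300704956, -0.023595690727233887), (0.19534491002559662, 0.6182862520217896), 5.789980411529541) [[0.42239999771118164, 0.27410000562667847], [0.4846999943256378, -0.3409999907016754], [0.679099977016449, -0.3212999999523163], [0.6166999936103821, 0.2937999963760376]] [ 0.47640124 -0.0785549   0.08160249] [ 0.58572899 -0.22259353  0.14660148]
car [[ 0.5674569  -0.46872191  0.1003906 ]
 [ 0.80550974 -0.15653728  0.15112555]]
mug [[0.48100449 0.30538982 0.02559046]
 [0.88635268 0.53939202 0.09377218]]
```

View pics/seg.png

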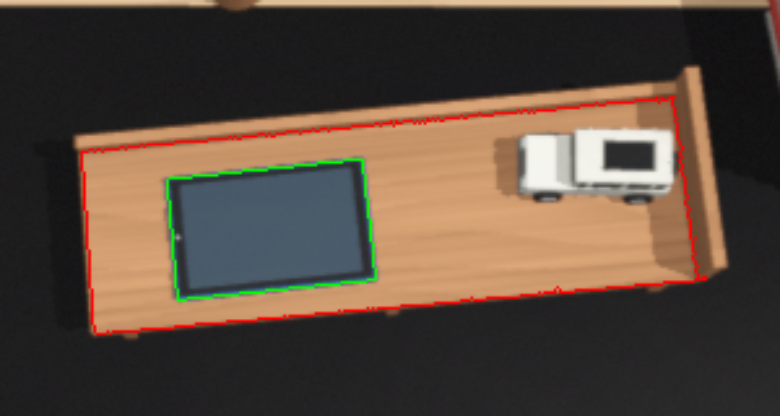

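The tablet and board masks fit well: 128×202 mm and 195×618 mm against 130×205 and 200×620. The tablet is only about 0.7° askew. Its near end is about 86 mm inside the open end, so the push is about 126 mm. First I turn the tool so its x lies along the shelf's y, then travel.

Call:
apply_moves(moves=[[95, 0, 0, 0, 0.96], [95, 0, 0, 0, 0.96], [95, 0, 0, 0, 0.96], [95, 0, 0, 0, 0.96], [95, 0, 0, 0, 0.96]])

```text
time_s: 0.65
tcp_pos: [0.1593, 0.6043, 0.2144]
tool_rot: [0.0, 0.45, 0.893, -0.0]
ft_force: [-0.2, -0.8, 0.7]
finger_gap: 1.001
gripper_force: 0.0
```

Call:
apply_moves(moves=[[95, 0, 0, 0, 0.96], [95, 0, 0, 0, 0.96], [95, 0, 0, 0, 0.96], [95, 0, 0, 0, 0.97], [95, 0, 0, 0, 0]])

```text
time_s: 1.15
tcp_pos: [0.1593, 0.6043, 0.2144]
tool_rot: [0.0, 0.67, 0.743, -0.0]
ft_force: [0.1, 0.3, -0.1]
finger_gap: 0.996
gripper_force: 0.0
```

Call:
apply_moves(moves=[[95, -0.97, 0.46, 0, 0], [95, -0.97, 0.46, 0, 0], [95, -0.97, 0.46, 0, 0], [95, -0.97, 0.46, 0, 0], [95, -0.97, 0.46, 0, 0]])

```text
time_s: 1.65
tcp_pos: [0.2296, 0.4888, 0.2146]
tool_rot: [0.0, 0.667, 0.745, -0.0]
ft_force: [0.7, -0.3, 0.4]
finger_gap: 1.003
gripper_force: 0.0
```

Call:
apply_moves(moves=[[95, -0.97, 0.46, 0, 0], [95, -0.97, 0.46, 0, 0], [95, -0.97, 0.46, 0, 0], [95, -0.97, 0.46, 0, 0], [95, -0.97, 0.46, 0, 0]])

```text
time_s: 2.15
tcp_pos: [0.2996, 0.3743, 0.2147]
tool_rot: [-0.0, 0.667, 0.745, 0.0]
ft_force: [1.0, 0.4, 0.6]
finger_gap: 0.998
gripper_force: 0.0
```

Call:
apply_moves(moves=[[95, -0.97, 0.46, 0, 0], [95, -0.97, 0.46, 0, 0], [95, -0.97, 0.46, 0, 0], [95, -0.97, 0.46, 0, 0], [95, -0.97, 0.46, 0, 0]])

```text
time_s: 2.65
tcp_pos: [0.3695, 0.2598, 0.2147]
tool_rot: [0.0, 0.667, 0.745, 0.0]
ft_force: [-0.4, 0.6, -0.1]
finger_gap: 0.999
gripper_force: 0.0
```

Call:
apply_moves(moves=[[95, -0.97, 0.46, 0, 0], [95, -0.97, 0.46, 0, 0], [95, -0.97, 0.46, 0, 0], [95, -0.97, 0.46, 0, 0], [95, -0.97, 0.46, 0, 0]])

```text
time_s: 3.15
tcp_pos: [0.4394, 0.1452, 0.2146]
tool_rot: [-0.0, 0.667, 0.745, 0.0]
ft_force: [0.1, 0.6, -0.1]
finger_gap: 1.001
gripper_force: 0.0
```

Call:
apply_moves(moves=[[95, -0.97, 0.46, 0, 0], [95, -0.97, 0.46, 0, 0], [95, -0.97, 0.46, 0, 0], [95, -0.97, 0.46, 0, 0], [95, -0.97, 0.46, 0, 0]])

```text
time_s: 3.65
tcp_pos: [0.5093, 0.0306, 0.2146]
tool_rot: [-0.0, 0.667, 0.745, 0.0]
ft_force: [0.8, 0.6, -0.5]
finger_gap: 0.998
gripper_force: 0.0
```

Call:
apply_moves(moves=[[95, -0.99, 0.4, 0, 0], [95, -0.99, 0.4, 0, 0], [95, -0.99, 0.4, 0, 0], [95, 0, 0, 0, 0]])

```text
time_s: 4.05
tcp_pos: [0.5476, -0.0413, 0.2143]
tool_rot: [0.0, 0.668, 0.744, -0.0]
ft_force: [-0.7, 0.7, 0.8]
finger_gap: 0.997
gripper_force: 0.0
```

Run:
```python
from h import *
s=telemetry.read_state(); print(s['tcp_pos'],s['joint_pos'])
w=grab('wrist'); save(w,'wrist1.png'); t=grab('top'); save(t,'top1.png')
W=world(w)
print(np.median(W[...,2]))
```

```text
[ 0.54763158 -0.04125478  0.21431002] [-1.95359136e-01  3.83673530e-01  1.74659100e+00 -2.79629698e-04
  1.01094869e+00 -3.02414473e-01]
0.08769198240943052
```

View pics/wrist1.png

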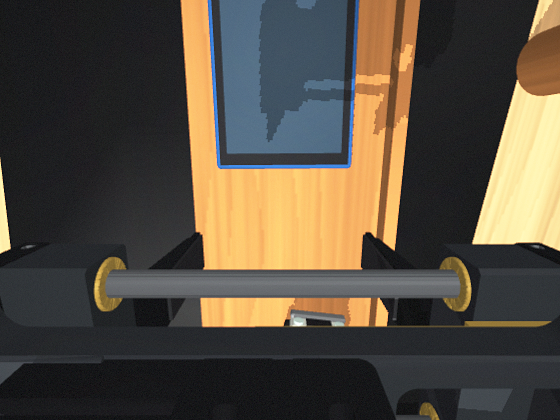

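The wrist view shows the tablet's rear edge from (218,167) to (350,167), square to the fingers. The board's front edge runs from (182,0) to about (200,230), and the path is clear. I cast those points.

Run:
```python
from h import *
w=grab('wrist'); s=telemetry.read_state()
hsv=cv2.cvtColor(w['frame'],cv2.COLOR_RGB2HSV); H,S,V=cv2.split(hsv)
wood=(H<25)&(S>70)
E=[]
for v in range(10,200,10):
    u=np.where(wood[v,150:215])[0][0]+150; E.append((u,v))
p=ray(w,np.array(E,float),.085)[:,:2]
vx=cv2.fitLine(p.astype(np.float32),cv2.DIST_HUBER,0,.01,.01).ravel(); print('front edge',vx, 'angle',np.degrees(np.arctan2(-vx[0]*np.sign(vx[1]),abs(vx[1]))))
blue=(H>100)&(H<125)&(S>150)&(V>90)
R=[(u,np.where(blue[120:200,u])[0][-1]+120) for u in range(225,346,10)]
q=ray(w,np.array(R,float),.093)[:,:2]; l=cv2.fitLine(q.astype(np.float32),cv2.DIST_HUBER,0,.01,.01).ravel()
print('rear',l,'angle',np.degrees(np.arctan2(l[1],l[0])))
c=ray(w,[[218,167],[350,167]],.095);print(c,np.linalg.norm(c[0]-c[1]))
```

```text
front edge [ 0.10187702 -0.994797    0.4469      0.04777106] angle 5.8472676
rear [ 0.99305165  0.11767943  0.54824    -0.00401918] angle 6.7581944
[[ 0.48028432 -0.00870122  0.095     ]
 [ 0.60601632  0.00481746  0.095     ]] 0.1264566704830139
```

Shelf angle 5.85° and rear edge 6.8°, which agrees with the top view. Now I lower behind the tablet with a tiny twist to match the shelf.

Call:
apply_moves(moves=[[95, 0, 0, 0.9, 0.04], [95, 0, 0, 0.9, 0], [95, 0, 0, 0.9, 0], [95, 0, 0, 0.9, 0], [95, 0, 0, 0.5, 0]])

```text
time_s: 4.7
tcp_pos: [0.5457, -0.038, 0.1108]
tool_rot: [-0.001, 0.67, 0.742, -0.0]
ft_force: [-0.4, -0.3, -0.1]
finger_gap: 0.997
gripper_force: 0.0
```

Call:
apply_moves(moves=[[95, 0, 0, 0.5, 0], [95, 0, 0, 0.3, 0], [95, 0, 0, 0.12, 0], [95, 0, 0, 0, 0]])

```text
time_s: 5.1
tcp_pos: [0.5467, -0.039, 0.0892]
tool_rot: [0.0, 0.671, 0.742, 0.0]
ft_force: [0.5, -0.9, 0.3]
finger_gap: 0.997
gripper_force: 0.0
```

Call:
apply_moves(moves=[[95, 0.3, 0, 0.04, 0], [95, 0.3, 0, 0, 0], [95, 0.12, 0, 0, 0], [95, 0.12, 0, 0, 0], [95, 0.12, 0, 0, 0]])

```text
time_s: 5.6
tcp_pos: [0.5442, -0.015, 0.0883]
tool_rot: [0.0, 0.671, 0.742, -0.0]
ft_force: [-1.0, -3.8, 1.5]
finger_gap: 1.001
gripper_force: 1.5
```

Call:
apply_moves(moves=[[95, 0.12, 0, 0, 0], [95, 0.12, 0, 0, 0], [95, 0.12, 0, 0, 0], [95, 0.12, 0, 0, 0], [95, 0.12, 0, 0, 0]])

```text
time_s: 6.1
tcp_pos: [0.5428, -0.0001, 0.0882]
tool_rot: [0.0, 0.671, 0.741, 0.0]
ft_force: [0.1, -4.6, 3.4]
finger_gap: 0.999
gripper_force: 1.9
```

Call:
apply_moves(moves=[[95, 0.12, 0, 0, 0], [95, 0.12, 0, 0, 0], [95, 0.12, 0, 0, 0], [95, 0.12, 0, 0, 0], [95, 0.12, 0, 0, 0]])

```text
time_s: 6.6
tcp_pos: [0.5411, 0.015, 0.0881]
tool_rot: [-0.0, 0.671, 0.741, 0.0]
ft_force: [0.6, -3.5, 2.8]
finger_gap: 1.001
gripper_force: 2.0
```

Contact is at about 4 N and the tablet is sliding. I keep going to about 70 mm further, then look again.

Call:
apply_moves(moves=[[95, 0.14, 0, 0, 0], [95, 0.14, 0, 0, 0], [95, 0.14, 0, 0, 0], [95, 0.14, 0, 0, 0], [95, 0.14, 0, 0, 0]])

```text
time_s: 7.1
tcp_pos: [0.5394, 0.0325, 0.0881]
tool_rot: [-0.0, 0.671, 0.741, 0.0]
ft_force: [0.6, -4.7, 2.9]
finger_gap: 0.997
gripper_force: 2.0
```

Call:
apply_moves(moves=[[95, 0.14, 0, 0, 0], [95, 0.14, 0, 0, 0], [95, 0.14, 0, 0, 0], [95, 0.14, 0, 0, 0], [95, 0.14, 0, 0, 0]])

```text
time_s: 7.6
tcp_pos: [0.5377, 0.0499, 0.0881]
tool_rot: [-0.0, 0.671, 0.741, 0.0]
ft_force: [0.2, -4.8, 2.5]
finger_gap: 1.002
gripper_force: 1.9
```

Call:
apply_moves(moves=[[95, 0.14, 0, 0, 0], [95, 0.14, 0, 0, 0], [95, 0.14, 0, 0, 0], [95, 0.14, 0, 0, 0], [95, 0.14, 0, 0, 0]])

```text
time_s: 8.1
tcp_pos: [0.5359, 0.0673, 0.0881]
tool_rot: [-0.0, 0.671, 0.741, 0.0]
ft_force: [0.0, -3.2, 2.8]
finger_gap: 1.001
gripper_force: 1.9
```

Call:
apply_moves(moves=[[95, 0.14, 0, 0, 0], [95, 0.14, 0, 0, 0], [95, 0.14, 0, 0, 0], [95, 0.14, 0, 0, 0], [95, 0, 0, 0, 0]])

```text
time_s: 8.6
tcp_pos: [0.5343, 0.0815, 0.088]
tool_rot: [-0.0, 0.671, 0.742, 0.0]
ft_force: [-0.8, -0.3, 0.5]
finger_gap: 0.998
gripper_force: 0.0
```

Run:
```python
from h import *
w=grab('wrist'); t=grab('top')
cv2.imwrite('pics/b.png',np.hstack([cv2.resize(w['frame'],(400,300)),cv2.resize(t['frame'][60:270,140:420],(400,300))])[:,:,::-1])
s=telemetry.read_state(); p=s['tcp_pos']; print(p, 'tcp s',-.1009*p[0]+.9949*p[1],'x',.9949*p[0]+.1009*p[1],s['ft_force'])
```

```text
[0.53427316 0.0812576  0.08789466] tcp s 0.0269350276648831 x 0.5397472592427358 [ 0.14220876 -0.53055248 -0.05834435]
```

View pics/b.png

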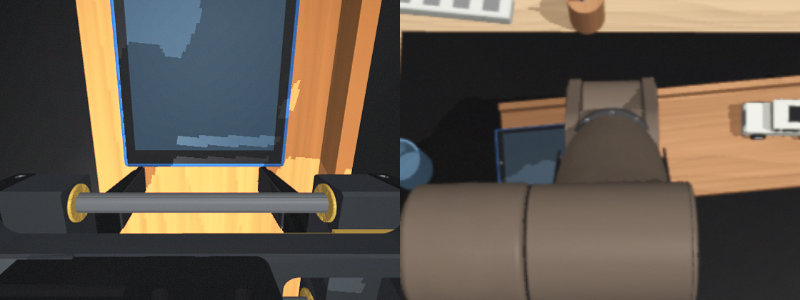

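The top view shows the tablet's end just past the board end, at about (497,130) in the crop. The wrist view shows its rear edge square. I measure the overhang now.

```bash
cat >> h.py <<'E'
Y=np.array([-.1019,.9948]); X=np.array([.9948,.1019])
def over(t):
    H,S,V=cv2.split(cv2.cvtColor(t['frame'],cv2.COLOR_RGB2HSV))
    W=world(t); z=W[...,2]
    m=(H>95)&(H<130)&(S>60)&(z>.08)&(z<.105)&(W[...,0]>.42)&(W[...,0]<.66)
    m=cv2.morphologyEx(m.astype(np.uint8),cv2.MORPH_OPEN,np.ones((2,2)))
    P=ray(t,np.argwhere(m)[:,::-1].astype(float),.095)[:,:2]
    y=P@Y; x=P@X; E=[]
    for a in np.arange(x.min()+.012,x.max()-.012,.008):
        k=(abs(x-a)<.004)
        if k.any() and y[k].max()>y.max()-.02: E.append((a,y[k].max()))
    E=np.array(E); k=np.polyfit(*E.T,1)
    wd=(H<25)&(S>70)&(z>.075)&(z<.095)&(W[...,0]>.4)&(W[...,0]<.66)
    B=ray(t,np.argwhere(wd)[:,::-1].astype(float),.085)[:,:2]; b=np.percentile((B@Y)[(B@Y)<.26],99.8)
    print('end y',E[:,1].mean()+.0013,'x range',x.min(),x.max(),'n',len(E),'askew',np.degrees(np.arctan(k[0])),'board end now',b)
E
python3 - <<'E'
from h import *
# board end from first picture
t0=cv2.imread('pics/top0.png')[:,:,::-1].copy(); t=grab('top'); over(t)
H,S,V=cv2.split(cv2.cvtColor(t0,cv2.COLOR_RGB2HSV))
R=[(np.where((H[v]<25)&(S[v]>70)&(V[v]>60)&(np.arange(560)>200))[0][0]-.5,v) for v in range(145,203,4)]
p=ray(t,np.array(R,float),.085)[:,:2]; print('board end',(p@Y).round(4))
E
```

```text
end y 0.4576880352053871 x range 0.49366415527072466 0.6024191282012402 n 7 askew 1.2738402178957176 board end now 0.22619580099114356
board end [0.2333 0.234  0.2321 0.2328 0.2336 0.2343 0.2324 0.2331 0.2338 0.2319
 0.2326 0.2334 0.2341 0.2322 0.2329]
```

```bash
sed -i 's/    y=P@Y; x=P@X; E=\[\]/    P=P[P@Y<.32]; y=P@Y; x=P@X; E=[]/' h.py
python3 - <<'E'
from h import *
over(grab('top'))
E
```

```text
end y 0.23966861372087048 x range 0.49366415527072466 0.6024191282012402 n 11 askew -0.2192137116573939 board end now 0.22619542825814368
```

Two estimates put the overhang at about 8 mm: the picture, and the finger contact plus the tablet length. So I push 32 mm more, slowing at the end, then back off.

Call:
apply_moves(moves=[[95, 0.14, 0, 0, 0], [95, 0.14, 0, 0, 0], [95, 0.14, 0, 0, 0], [95, 0.14, 0, 0, 0], [95, 0.14, 0, 0, 0]])

```text
time_s: 9.3
tcp_pos: [0.5328, 0.0987, 0.0881]
tool_rot: [-0.0, 0.671, 0.741, 0.0]
ft_force: [-0.5, -0.6, -1.1]
finger_gap: 1.001
gripper_force: 0.8
```

Call:
apply_moves(moves=[[95, 0.14, 0, 0, 0], [95, 0.14, 0, 0, 0], [95, 0.14, 0, 0, 0], [95, 0.1, 0, 0, 0], [95, 0.06, 0, 0, 0]])

```text
time_s: 9.8
tcp_pos: [0.5314, 0.113, 0.0881]
tool_rot: [-0.0, 0.671, 0.742, 0.0]
ft_force: [-0.8, -2.4, -1.4]
finger_gap: 0.997
gripper_force: 0.9
```

Call:
apply_moves(moves=[[95, 0, 0, 0, 0], [95, -0.2, 0, 0, 0], [95, -0.3, 0, 0, 0], [95, -0.3, 0, 0, 0], [95, 0, 0, 0, 0]])

```text
time_s: 10.3
tcp_pos: [0.5336, 0.0917, 0.0882]
tool_rot: [0.0, 0.671, 0.741, 0.0]
ft_force: [0.5, 0.8, -0.2]
finger_gap: 1.001
gripper_force: 0.0
```

Run:
```python
from h import *
t=grab('top'); over(t); w=grab('wrist'); b=grab('side')
cv2.imwrite('pics/c.png',np.hstack([cv2.resize(b['frame'][120:300,180:440],(400,300)),cv2.resize(t['frame'][60:270,140:420],(400,300))])[:,:,::-1])
H,S,V=cv2.split(cv2.cvtColor(w['frame'],cv2.COLOR_RGB2HSV)); save(w,'w3.png')
blue=(H>100)&(H<125)&(S>150)&(V>90)
R=[(u,np.where(blue[60:250,u])[0][-1]+60) for u in range(200,371,10) if blue[60:250,u].any()]
q=ray(w,np.array(R,float),.093)[:,:2];print(np.c_[q@X,q@Y].round(4).tolist())
```

```text
end y 0.2712675880948225 x range 0.4895777862358858 0.6024736535725936 n 12 askew 0.001064253949534225 board end now 0.22608808115415036
[[0.4933, 0.0707], [0.4989, 0.0707], [0.5045, 0.0707], [0.5101, 0.0707], [0.5157, 0.0706], [0.5214, 0.0712], [0.527, 0.0712], [0.5326, 0.0711], [0.5382, 0.0711], [0.5438, 0.0711], [0.5494, 0.0711], [0.555, 0.0711], [0.5606, 0.071], [0.5662, 0.071], [0.5719, 0.071], [0.5775, 0.071], [0.5831, 0.071], [0.5887, 0.0709]]
```

View pics/c.png

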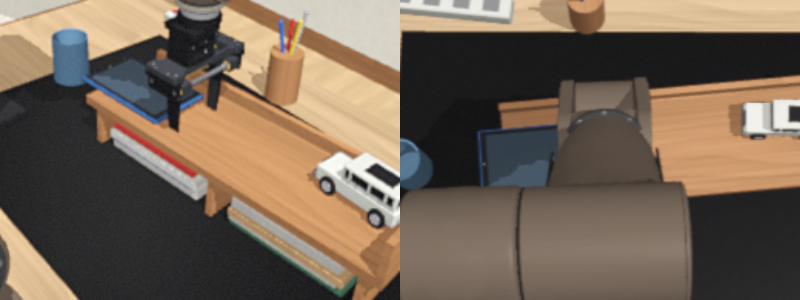

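The side and top views show the tablet flat, straight and clear of the mug. The three estimates of the overhang are 38.5, 41 and 43 mm. I lift and move clear for a final check.

Call:
apply_moves(moves=[[95, 0, 0, -0.5, 0], [95, 0, 0, -0.9, 0], [95, 0, 0, -0.9, 0], [95, 0, 0, -0.9, 0], [95, 0, 0, -0.9, 0]])

```text
time_s: 10.95
tcp_pos: [0.5333, 0.0931, 0.1925]
tool_rot: [0.0, 0.671, 0.742, 0.0]
ft_force: [-0.5, -0.6, 1.1]
finger_gap: 1.0
gripper_force: 0.0
```

Call:
apply_moves(moves=[[95, 0, 0, -0.9, 0], [95, -0.9, 0, -0.9, 0], [95, -0.9, 0, 0, 0], [95, -0.9, 0, 0, 0], [95, -0.9, 0, 0, 0]])

```text
time_s: 11.45
tcp_pos: [0.5422, 0.0027, 0.2369]
tool_rot: [0.0, 0.671, 0.742, 0.0]
ft_force: [1.1, 0.6, 0.1]
finger_gap: 0.999
gripper_force: 0.0
```

Call:
apply_moves(moves=[[95, -0.9, 0, 0, 0], [95, -0.9, 0, 0, 0], [95, -0.9, 0, 0, 0], [95, -0.9, 0, 0, 0], [95, 0, 0, 0, 0]])

```text
time_s: 11.95
tcp_pos: [0.5514, -0.088, 0.2364]
tool_rot: [0.0, 0.672, 0.741, 0.0]
ft_force: [1.1, 0.1, 0.0]
finger_gap: 1.001
gripper_force: 0.0
```

Run:
```python
from h import *
t=grab('top'); over(t); save(t,'top3.png')
W,rt,rb,ct,cb=measure(t); c=cv2.boxPoints(rt); print(rt, np.c_[c@X,c@Y].round(4).tolist())
```

```text
end y 0.2714058869450126 x range 0.4730331101267278 0.6024736535725936 n 14 askew -0.42670251513508106 board end now 0.22726872087018785
((0.5201454162597656, 0.22642049193382263), (0.1295126974582672, 0.20257823169231415), 5.740219593048096) [[0.4759, 0.2737], [0.4756, 0.0711], [0.6051, 0.0708], [0.6055, 0.2734]]
```

View pics/top3.png

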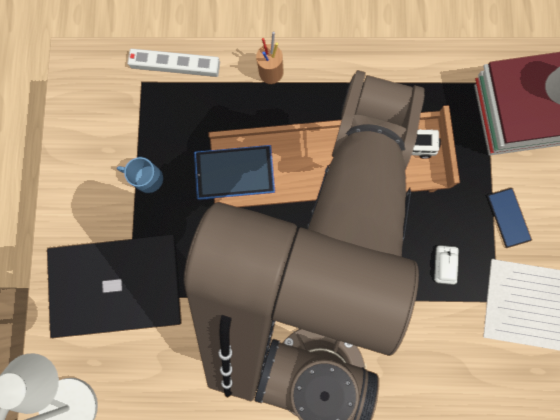

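The tablet lies at about (234,172), straight to within 0.2°. It sticks out roughly 40 mm, its front edge is about 26 mm inside the board, and the other things haven't moved. I hand it in.

```bash
python3 -c "
from plant import sign_off
print(sign_off())"
```

```text
the job is handed in; nothing more can be done
None
```

The tablet now sticks out about 4 cm past the shelf's open left end, lying flat, straight and inside the front edge; the car, mug and mouse were left where they were, and the job is handed in at about 12 s on the robot's clock.

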